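# Seal the dry-glaze canister and slide it back into its row

### The arm

A 6-joint arm with a two-finger parallel gripper is mounted at the origin on a cart in front of the work surface, level with it; the furniture and walls round the work are solid. World frame = base frame: x ahead of the robot, y to its left, z up, the work surface at z = 0. Lengths are in m, angles in degrees, forces in N, time in s.
With the tool pointing down it reaches from about 0.275 to 0.75 m from the base axis. Payload 10.2 kg.
Tool frame: the origin (TCP) lies on the centre line of the jaws, within the pads' length; the fingertips stand tcp_to_tips ahead of it and the grasp point (between the pads) lies 11 mm behind it (tcp_to_tips is the distance from the TCP to the fingertips, in m); z points along the fingers, y is the line along which they close (so a half turn about z gives the same grasp; the last joint's range is limited). The gripper opens to 85 mm and grips with 20 to 120 N. Pads are 22 mm wide; open, the fingers measure 114 mm over their backs; the gripper's body (76 mm by 85 mm) begins 54 mm behind the grasp point. The pads swing forward as they close: fully open they stand 13 mm farther back than shut.
Start: joints at [50.34, 17.928, 85.812, -0, 76.261, -12.8], TCP at [0.237, 0.468, 0.239] pointing down, gripper open.
Joint ranges: [-168.41, 168.41], [-55.51, 124.54], [10.69, 146.95], [-70.63, 250.63], [1, 178], [-165.06, 165.06]. Speed limits (degrees/s): [136.94, 136.94, 172.46, 180, 180, 180].

### API

Orientations are given as a 3x3 rotation matrix whose columns are the frame's x, y, z axes.
In Python, from plant import get_state, snapshot, get_calibration, close_job, tcp_to_tips gives the robot as it stands.
- The arm moves only by the shell command python3 -m pendant 'ROWS' [FORCE]. ROWS is JSON, a list of rows, each an object with "xyz": the shift along the tool's x, y, z as a fraction of full scale, a list of three; "twist": the turn, a rotation vector about the tool's x, y, z as a fraction of full scale, a list of three; "hand": the opening, from 0 (shut) to 1 (fully open). In form: [{"xyz": [dx, dy, dz], "twist": [ax, ay, az], "hand": hand}, ...]. A call has 1 to 8 rows; each row is the pose to reach, as a shift and turn from the pose commanded when the call began, along the tool's axes at that moment; what a row does not reach only later rows make up. Full scale, the value 1, is 0.5 m for a shift and 60 degrees for a turn. A row lasts 1/10 s, in which the tool goes at most 50 mm and 8.59 degrees, less where a joint would pass 70% of its speed; a pose out of reach is approached as far as the arm can. A call with a number of a shift or a turn outside -1 to 1 is refused whole. A call with a gripper value outside its range is refused whole. The fingers move at their own pace and stop on an object; FORCE is the grip in N (left out, the last holds). Time passes only in rows, so rows that repeat a pose let the fingers close. It gives the time, the measured TCP pose, the force, the opening and the grip force at its end, in the units of the state.
- get_state(): the state, without advancing time (a new reading comes with each control period).
- snapshot(name): name is "side" or "top"; returns the picture (400x640x3 uint8, red, green, blue); there is no depth.
- get_calibration(name): a dict with "vertical_fov" (degrees; the focal length in pixels is half the picture's height over the tangent of half this angle, whatever the lens; pixels are square), "cx", "cy" (the principal point, pixels), "dist_coeffs" ([k1, k2, p1, p2, k3] as OpenCV has them; the pictures are not rectified), "R" (3x3) and "t" (3): a world point X has camera coordinates R X + t. Camera axes: x right, y down, z forward; pixel columns grow to the right and rows downward; lengths in m; the calibration is good to about 2 mm. A picture is of the moment at which its call begins. get_calibration takes no time and is no camera call.
- close_job(): hands the job in; it is judged then, once.
The state is a dict: "time_s": time; "q": joint angles; "qvel": joint speeds; "effort": joint torques, N m; "tool_pos": TCP position; "ee_rot": TCP orientation; "wrist_force": force on the tool from outside, world axes, zero at the start; "moment": the same for the moment, N m; "finger_gap": finger opening in m; "gripper_force": force on a finger pad.
Only numpy, scipy, OpenCV 4.12 (cv2) and the standard library are available. Lean on these libraries where they do the work, as an engineer would, in place of code of your own. Each camera call takes 0.05 s, during which the arm holds its last target. There are 200 camera calls.

### The job

The squat white storage canister has been refilled and its press-on lid is only resting on. Press the lid by its rim (not by the pump) until it snaps fully home, then draw the air out with two full strokes of the pump plunger in its middle, letting the plunger rise again after each. The canister must end up in the gap between the two low tubs, midway and in line with them: slide it there along the worktop without lifting or tipping it and without shoving the tubs or the taller canister.

Things in the scene. Friction and masses are not known exactly. Their poses are not given: they have to be found in the camera images.
- canister: squat round white plastic storage canister with a brown paper band and a black rubber neck, loose on the worktop, 0.65 to 1 kg; 120 mm in diameter from 8 mm above its foot to the lid's top; 85 mm tall to the lid's top and 110 mm to the top of the pump when the lid is home (14 mm more when the lid stands up). Too wide to grasp. Origin: centre of its underside, z up.
- lid_part (a joint): height of the canister's grey snap lid above its home position, m: about 0.013 at the start (resting on the catch, black neck visible under it), 0 fully home. It moves straight up and down on the neck. About 11 N must be pressed to push it past the catch, in the first half of its travel; about half way down it snaps home by itself, meets a hard stop and is held there by more than 10 N.
- lid_top (a point): centre of the lid's flat top, 120 mm in diameter (85 mm above the worktop when home). The free rim to press on is the ring from 28 to 56 mm from the centre; the pump stands within 26 mm of the centre.
- plunger_part (a joint): travel of the pump plunger into the lid, m: 0 when up, 0.016 at its stop. A spring pushes it back up: about 2 N to start it, 7 N just before its hard stop.
- pump_top (a point): centre of the top of the pump's black mushroom head, 44 mm in diameter, 25 mm above the lid's top when up, 9 mm when at its stop.
- tub_left: low white-lidded plastic tub, blue sides, 116 mm in diameter (under 124 with its handle), 92 mm tall, loose, 0.85 kg; it stands on the left (+y) side of the gap. Origin: centre of its underside. Its -y axis points along the row to the other tub.
- tub_right: low white plastic tub, 116 mm in diameter (under 124 with its handle), 92 mm tall, loose, 0.85 kg; on the right (-y) side of the gap, about 290 mm from the left tub, centre to centre. Origin: centre of its underside.
- tall_canister: bystander: a taller canister of the same set, 120 mm in diameter, 170 mm tall to the pump's top, loose, lid already shut (its lid and pump do not move). Origin: centre of its underside.

How it is judged:
By the outcome, as a careful person would: the job done as asked, in the order asked, and still so for the second after the job is handed in, with the robot touching nothing.
It also fails if it takes over 64 s, if anything falls off the work surface, if the arm or the gripper's body presses on something with over 40 N, if the wrist force passes 120 N, or if a joint passes its speed limit or range.

## Working session

There is one attempt and no reset: what is moved stays moved. The work goes in short steps, Python scripts to look and compute and a shell command to move; the robot and the scene stay as the last step left them, time stands still between calls to the robot, and variables do not carry over. Pictures are saved under pics/ and viewed, at most 10 in all, crops included, and the job is handed in when it is done.

```bash
ls; mkdir -p pics
python3 - <<'E'
from plant import *
import cv2,json
for n in("side","top"):
    cv2.imwrite(f"pics/{n}0.png",snapshot(n)[:,:,::-1]); c=get_calibration(n); print(n,c)
s=get_state();print(s, tcp_to_tips)
E
```

```text
pics
side {'vertical_fov': 48.8218452834015, 'cx': 321.57078575451595, 'cy': 204.6095715050148, 'dist_coeffs': array([-0.12272566,  0.        ,  0.        ,  0.        ,  0.        ]), 'R': array([[-9.93342035e-01, -1.15201637e-01, -4.28797305e-04],
       [-6.00226921e-02,  5.20723783e-01, -8.51612599e-01],
       [ 9.83304505e-02, -8.45916854e-01, -5.24171535e-01]]), 't': array([0.55238631, 0.05526675, 1.20113783])}
top {'vertical_fov': 43.52498215812912, 'cx': 324.9446300588069, 'cy': 196.93065778581627, 'dist_coeffs': array([-0.1299787,  0.       ,  0.       ,  0.       ,  0.       ]), 'R': array([[ 0.01258863, -0.99990716, -0.00521443],
       [-0.98990872, -0.01172629, -0.14122049],
       [ 0.14114624,  0.00693959, -0.98996443]]), 't': array([0.08804669, 0.54654612, 1.26655454])}
{'time_s': 0.1, 'q': array([ 5.03412612e+01,  1.79571192e+01,  8.58482543e+01, -1.68063316e-03,
        7.62608666e+01, -1.28020170e+01]), 'qvel': array([ 0.03023323, -0.10007122, -0.12479169, -0.04488235,  0.01607789,
        0.05078966]), 'effort': array([ 2.54975814e-03, -4.12898719e+01, -2.60139978e+01, -1.72479718e-04,
        3.09091760e-03, -2.27562259e-05]), 'tool_pos': array([0.23707009, 0.46818745, 0.23879364]), 'ee_rot': array([[-8.92142093e-01,  4.51754329e-01, -7.15907625e-04],
       [ 4.51754838e-01,  8.92141660e-01, -9.08224932e-04],
       [ 2.28396473e-04, -1.13368042e-03, -9.99999331e-01]]), 'wrist_force': array([ 0.50499661, -0.36621737,  0.15052153]), 'moment': array([0.01983357, 0.01991998, 0.03103078]), 'gripper_force': 0.0, 'finger_gap': 0.08548669968004118} 0.008
```

View pics/side0.png

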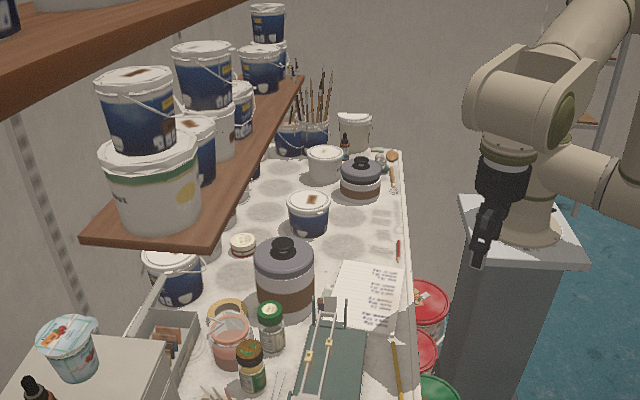

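View pics/top0.png

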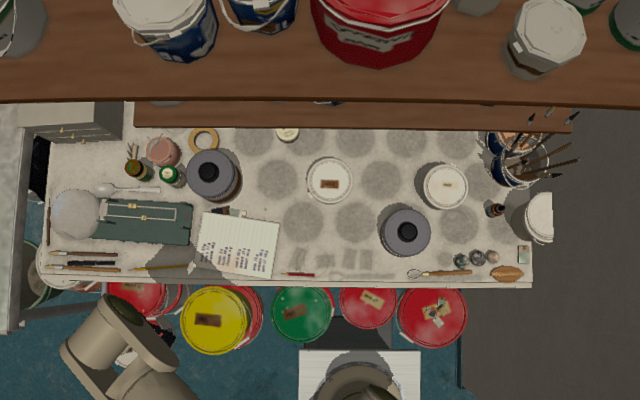

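The side view shows the squat canister (lid standing up) at about (360,178), the tubs at (325,163) and (308,212), and the tall canister at (284,275). In the top view they are at (405,232), (446,186), (329,180) and (211,174) respectively.

```bash
cat > h.py <<'E'
import numpy as np, cv2
from plant import *
def cal(n):
    c=get_calibration(n); f=200/np.tan(np.radians(c["vertical_fov"]/2))
    K=np.array([[f,0,c["cx"]],[0,f,c["cy"]],[0,0,1]]); return K,c["dist_coeffs"],c["R"],c["t"]
def cast(n,px,z):
    K,d,R,t=cal(n); u=cv2.undistortPoints(np.float64(px).reshape(-1,1,2),K,d).reshape(-1,2)
    D=np.c_[u,np.ones(len(u))]@R; C=-R.T@t
    return (C+D*((z-C[2])/D[:,2])[:,None])[:,:2]
def proj(n,P):
    K,d,R,t=cal(n); return cv2.projectPoints(np.float64(P).reshape(-1,1,3),cv2.Rodrigues(R)[0],t,K,d)[0].reshape(-1,2)
def blob(mask,seed,k=3):
    """largest contour whose hull holds / is nearest the seed"""
    m=cv2.morphologyEx(mask.astype(np.uint8),cv2.MORPH_OPEN,np.ones((k,k)))
    cs,_=cv2.findContours(m,cv2.RETR_EXTERNAL,cv2.CHAIN_APPROX_NONE)
    cs=[c for c in cs if cv2.contourArea(c)>40]
    return max(cs,key=lambda c:cv2.pointPolygonTest(cv2.convexHull(c),seed,True))
def circ(n,cnt,z):
    p=cast(n,cv2.convexHull(cnt).reshape(-1,2),z).astype(np.float32)
    e=cv2.fitEllipse(cast(n,cnt.reshape(-1,2),z).astype(np.float32)*1000)
    c,r=cv2.minEnclosingCircle(p); return np.round(c,4),round(r,4),np.round(e[0],1),np.round(e[1],1)
E
python3 - <<'E'
from h import *
for n in("side","top"):
    K,d,R,t=cal(n); print(n,-R.T@t)
I=cv2.imread("pics/top0.png"); hsv=cv2.cvtColor(I,cv2.COLOR_BGR2HSV)
for p in[(405,232),(425,232),(211,174),(235,174),(329,165),(446,175),(446,215),(380,205),(290,205),(350,150),(350,215),(385,260)]: print(p,I[p[1],p[0]],hsv[p[1],p[0]])
S,V=hsv[...,1].astype(int),hsv[...,2].astype(int)
o=I.copy()
G=(V>60)&(V<125)&(I[...,0]>=I[...,2].astype(int)); B=V<45; W=V>200
for nm,m,s,z in[("can lid",G,(405,232),.098),("can pump",B,(405,232),.123),("tall lid",G,(211,174),.145),("tall pump",B,(209,172),.170),("L",W,(329,180),.092),("R",W,(446,186),.092)]:
    try:
        c=blob(m,s); print(nm,circ("top",c,z)); cv2.drawContours(o,[c],-1,(0,0,255),1)
    except Exception as e: print(nm,e)
cv2.imwrite("pics/top1.png",cv2.resize(o[120:280,170:490],None,fx=2.5,fy=2.5,interpolation=cv2.INTER_NEAREST))
E
```

```text
side [0.43391737 1.05091983 0.67690498]
top [0.36115297 0.08565811 1.33148657]
(405, 232) [34 33 35] [165  15  35]
(425, 232) [102 102 106] [  0  10 106]
(211, 174) [24 25 25] [30 10 25]
(235, 174) [59 63 67] [15 30 67]
(329, 165) [169 188 194] [ 23  33 194]
(446, 175) [169 187 193] [ 23  32 193]
(446, 215) [108 122 131] [ 18  45 131]
(380, 205) [147 165 175] [ 19  41 175]
(290, 205) [133 149 158] [ 19  40 158]
(350, 150) [113 127 133] [ 21  38 133]
(350, 215) [118 132 140] [ 19  40 140]
(385, 260) [149 168 176] [ 21  39 176]
can lid (array([ 0.1463, -0.178 ]), 0.1445, array([ 130.4, -168.7]), array([123.1, 244.5]))
can pump (array([ 0.4513, -0.1056]), 0.0242, array([ 451.1, -105.5]), array([45.3, 46.5]))
tall lid (array([0.4621, 0.5395]), 0.1286, array([458.9, 524.9]), array([108.5, 227.4]))
tall pump (array([0.5846, 0.3717]), 0.025, array([584.2, 372. ]), array([45.8, 48.7]))
L max() iterable argument is empty
R max() iterable argument is empty
```

View pics/top1.png

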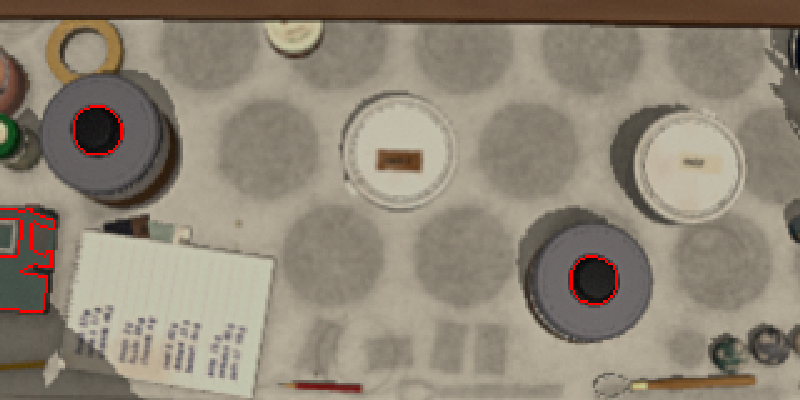

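The pumps are outlined well. The tub lids in the crop centre at about (400,152) and (690,166), which need a better mask.

Run:
```python
from h import *
I=cv2.imread("pics/top0.png"); hsv=cv2.cvtColor(I,cv2.COLOR_BGR2HSV)
S,V=hsv[...,1].astype(int),hsv[...,2].astype(int)
o=I.copy()
def win(m,c,r):
    k=np.zeros(m.shape,np.uint8); cv2.circle(k,c,r,1,-1); return m.astype(np.uint8)*k
for nm,m,s,z in[("can lid",(S<22)&(V<135),(405,232),.098),("tall lid",(S<26)&(V<135),(209,172),.145),
   ("L",(V>182)|(S<34)&(V>165),(330,181),.092),("R",(V>182)|(S<34)&(V>165),(446,186),.092)]:
    m=cv2.morphologyEx(win(m,s,30),cv2.MORPH_CLOSE,np.ones((3,3)))
    c=blob(m,s); print(nm,circ("top",c,z)); cv2.drawContours(o,[c],-1,(0,0,255),1)
cL=cast("top",[(330,180.8)],.092)[0]; cR=cast("top",[(446,186.4)],.092)[0]; print("eye",cL,cR,np.linalg.norm(cL-cR))
# side view: candidates drawn as rings for checking
J=cv2.imread("pics/side0.png"); a=np.linspace(0,2*np.pi,60)
for c,r,z in[(cL,.058,.092),(cR,.058,.092),((.4512,-.1056),.06,.098),((.4512,-.1056),.022,.123)]:
    P=np.c_[c[0]+r*np.cos(a),c[1]+r*np.sin(a),np.full(60,z)]
    cv2.polylines(J,[np.int32(proj("side",P)*16+8)],True,(0,0,255),1,shift=4)
A=cv2.resize(o[130:270,290:490],None,fx=4,fy=4,interpolation=0)[:, :800][:300]
Bc=cv2.resize(J[140:240,270:400],None,fx=3,fy=3,interpolation=0)
A=cv2.resize(o[140:265,290:490],None,fx=2,fy=2,interpolation=0)
can=np.zeros((300,800,3),np.uint8); can[:250,:400]=A; can[:300,405:795]=Bc; cv2.imwrite("pics/chk.png",can)
```

```text
can lid (array([ 0.4512, -0.1071]), 0.0599, array([ 451.6, -107.5]), array([114.8, 116.7]))
tall lid (array([0.5854, 0.3747]), 0.0608, array([585.5, 374.7]), array([115.8, 119. ]))
L (array([0.5802, 0.082 ]), 0.0559, array([580.6,  82.6]), array([ 97.9, 103.3]))
R (array([ 0.5687, -0.2103]), 0.0559, array([ 570.8, -215.1]), array([ 94.2, 102.5]))
eye [0.57893567 0.08216885] [ 0.5683303  -0.21073563] 0.29309641050893737
```

View pics/chk.png

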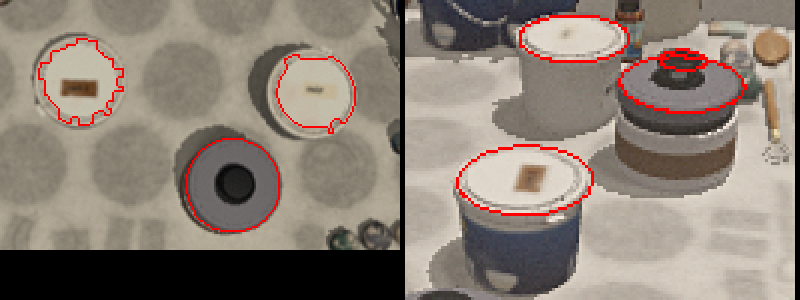

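```bash
cat > go.py <<'E'
# usage: go.py x y z yaw(tool y axis, deg) -> xyz/twist fractions
import sys,numpy as np
from scipy.spatial.transform import Rotation as Ro
from plant import get_state,tcp_to_tips
s=get_state();R=s["ee_rot"];p=s["tool_pos"];a=[float(v) for v in sys.argv[1:]]
print("t",s["time_s"],"p",p.round(4),"gap",round(s["finger_gap"],4),"F",s["wrist_force"].round(1),"tips",tcp_to_tips,"yaw",np.degrees(np.arctan2(R[1,1],R[0,1])).round(2),"q6",s["q"][5].round(1))
if a:
    y=np.radians(a[3]);ey=np.array([np.cos(y),np.sin(y),0]);ez=np.array([0,0,-1.]);T=np.c_[np.cross(ey,ez),ey,ez]
    print("xyz",(R.T@(np.array(a[:3])-p)/.5).round(4),"twist",(np.degrees(Ro.from_matrix(R.T@T).as_rotvec())/60).round(4))
E
python3 -m pendant '[{"xyz":[-0.2,-0.18,0],"twist":[0,0,-0.2],"hand":0.8},{"xyz":[-0.9,-0.83,0],"twist":[0,0,-0.76],"hand":0.8},{"xyz":[-0.9,-0.83,0],"twist":[0,0,-0.76],"hand":0.8},{"xyz":[-0.9,-0.83,0],"twist":[0,0,-0.76],"hand":0.8},{"xyz":[-0.9,-0.83,0],"twist":[0,0,-0.76],"hand":0.8},{"xyz":[-0.9,-0.83,0],"twist":[0,0,-0.76],"hand":0.8},{"xyz":[-0.9,-0.83,0],"twist":[0,0,-0.76],"hand":0.8},{"xyz":[-0.9,-0.83,0],"twist":[0,0,-0.76],"hand":0.8}]'
python3 go.py 0.4512 -0.106 0.2 108.9
```

```text
time_s: 0.9
tool_pos: [0.3627, 0.1353, 0.2395]
ee_rot: [[-0.946, -0.323, 0.0], [-0.323, 0.946, 0.0], [-0.0, -0.0, -1.0]]
wrist_force: [1.0, 0.1, 0.2]
finger_gap: 0.0685
gripper_force: 0.0
t 0.9 p [0.3627 0.1353 0.2395] gap 0.0685 F [1.  0.1 0.2] tips 0.008 yaw 108.85 q6 -105.9
xyz [-0.0115 -0.514   0.0791] twist [-0.      0.0001 -0.0008]
```

```bash
python3 -m pendant '[{"xyz":[-0.0115,-0.514,0],"twist":[0,0,0],"hand":0.8},{"xyz":[-0.0115,-0.514,0],"twist":[0,0,0],"hand":0.8},{"xyz":[-0.0115,-0.514,0],"twist":[0,0,0],"hand":0.8},{"xyz":[-0.0115,-0.514,0.02],"twist":[0,0,0],"hand":0.8},{"xyz":[-0.0115,-0.514,0.08],"twist":[0,0,0],"hand":0.8},{"xyz":[-0.0115,-0.514,0.08],"twist":[0,0,0],"hand":0.8},{"xyz":[-0.0115,-0.514,0.08],"twist":[0,0,0],"hand":0.8},{"xyz":[-0.0115,-0.514,0.08],"twist":[0,0,0],"hand":0.8}]'
python3 - <<'E'
from h import *
s=get_state();p=s["tool_pos"];print(p)
cv2.imwrite("pics/s2.png",cv2.resize(snapshot("side")[100:240,260:440,::-1],None,fx=4,fy=4))
E
python3 go.py 0.4512 -0.1062 0.13 108.9
```

```text
time_s: 1.7
tool_pos: [0.4505, -0.1037, 0.1998]
ee_rot: [[-0.947, -0.322, -0.0], [-0.322, 0.947, 0.0], [0.0, 0.0, -1.0]]
wrist_force: [0.5, -0.3, 0.4]
finger_gap: 0.0682
gripper_force: 0.0
[ 0.45051672 -0.10371058  0.19983359]
t 1.75 p [ 0.4506 -0.1034  0.2002] gap 0.0686 F [-0.5 -0.  -0.5] tips 0.008 yaw 108.81 q6 -136.3
xyz [ 0.0008 -0.0056  0.1404] twist [-0.0003  0.0006 -0.0016]
```

View pics/s2.png

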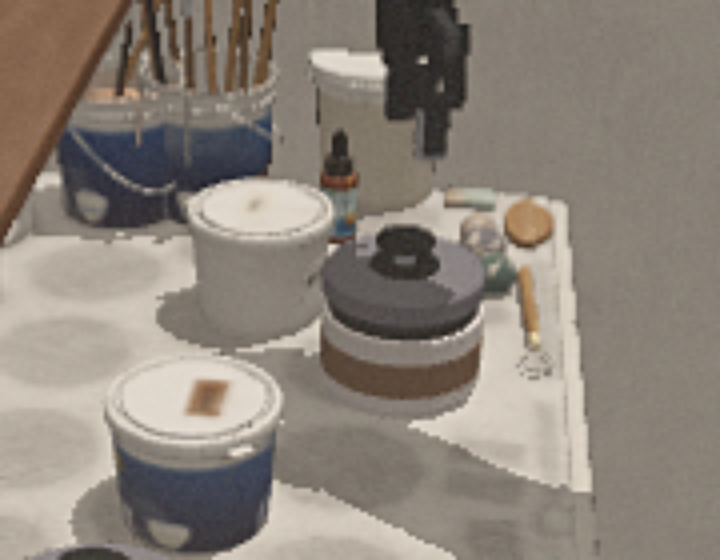

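The gripper hangs straight above the canister, with the fingertip at about (430,158) in the crop and the black neck still visible under the lid. I will descend straddling the pump.

```bash
python3 -m pendant '[{"xyz":[0.001,-0.0056,0.07],"twist":[0,0,0],"hand":0.8},{"xyz":[0.001,-0.0056,0.14],"twist":[0,0,0],"hand":0.8},{"xyz":[0.001,-0.0056,0.15],"twist":[0,0,0],"hand":0.8},{"xyz":[0.001,-0.0056,0.16],"twist":[0,0,0],"hand":0.8},{"xyz":[0.001,-0.0056,0.16],"twist":[0,0,0],"hand":0.8}]'
python3 -m pendant '[{"xyz":[0,0,0.006],"twist":[0,0,0],"hand":0.8},{"xyz":[0,0,0.012],"twist":[0,0,0],"hand":0.8},{"xyz":[0,0,0.012],"twist":[0,0,0],"hand":0.8}]'
```

```text
time_s: 2.25
tool_pos: [0.4517, -0.1071, 0.1208]
ee_rot: [[-0.947, -0.322, 0.002], [-0.322, 0.947, -0.001], [-0.001, -0.001, -1.0]]
wrist_force: [0.3, 0.6, 0.1]
finger_gap: 0.0683
gripper_force: 0.0
time_s: 2.55
tool_pos: [0.4512, -0.1073, 0.1137]
ee_rot: [[-0.947, -0.321, 0.0], [-0.321, 0.947, -0.0], [-0.0, -0.0, -1.0]]
wrist_force: [-0.2, 1.1, 0.2]
finger_gap: 0.0683
gripper_force: 0.0
```

```bash
for i in 1; do python3 -m pendant '[{"xyz":[0,0,0.004],"twist":[0,0,0],"hand":0.8},{"xyz":[0,0,0.008],"twist":[0,0,0],"hand":0.8},{"xyz":[0,0,0.012],"twist":[0,0,0],"hand":0.8},{"xyz":[0,0,0.014],"twist":[0,0,0],"hand":0.8}]' | grep -v rot; done
python3 -m pendant '[{"xyz":[0,0,0.004],"twist":[0,0,0],"hand":0.8},{"xyz":[0,0,0.004],"twist":[0,0,0],"hand":0.8}]' | grep -v rot
```

```text
time_s: 2.95
tool_pos: [0.451, -0.1073, 0.1063]
wrist_force: [0.1, -0.4, 0.4]
finger_gap: 0.0681
gripper_force: 0.0
time_s: 3.15
tool_pos: [0.451, -0.1073, 0.1043]
wrist_force: [-0.3, 1.1, -0.2]
finger_gap: 0.0684
gripper_force: 0.0
```

```bash
python3 -m pendant '[{"xyz":[0,0,0.004],"twist":[0,0,0],"hand":0.8},{"xyz":[0,0,0.004],"twist":[0,0,0],"hand":0.8}]' | grep -v rot
python3 -m pendant '[{"xyz":[0,0,0.004],"twist":[0,0,0],"hand":0.8},{"xyz":[0,0,0.004],"twist":[0,0,0],"hand":0.8}]' | grep -v rot
python3 -m pendant '[{"xyz":[0,0,0.004],"twist":[0,0,0],"hand":0.8},{"xyz":[0,0,0.004],"twist":[0,0,0],"hand":0.8}]' | grep -v rot
```

```text
time_s: 3.35
tool_pos: [0.451, -0.1073, 0.1024]
wrist_force: [-0.1, -0.7, 0.5]
finger_gap: 0.0681
gripper_force: 0.0
time_s: 3.55
tool_pos: [0.451, -0.1073, 0.1003]
wrist_force: [0.5, 0.4, -0.1]
finger_gap: 0.0681
gripper_force: 0.0
time_s: 3.75
tool_pos: [0.4512, -0.1074, 0.0986]
wrist_force: [-0.0, -0.6, 1.4]
finger_gap: 0.0684
gripper_force: 1.0
```

```bash
python3 -m pendant '[{"xyz":[0,0,0.004],"twist":[0,0,0],"hand":0.8},{"xyz":[0,0,0.004],"twist":[0,0,0],"hand":0.8}]' | grep -v rot
python3 -m pendant '[{"xyz":[0,0,0.004],"twist":[0,0,0],"hand":0.8},{"xyz":[0,0,0.004],"twist":[0,0,0],"hand":0.8}]' | grep -v rot
python3 -m pendant '[{"xyz":[0,0,0.004],"twist":[0,0,0],"hand":0.8},{"xyz":[0,0,0.004],"twist":[0,0,0],"hand":0.8}]' | grep -v rot
```

```text
time_s: 3.95
tool_pos: [0.4513, -0.1074, 0.0972]
wrist_force: [-3.4, 0.9, 10.9]
finger_gap: 0.0685
gripper_force: 5.2
time_s: 4.15
tool_pos: [0.4513, -0.1074, 0.0953]
wrist_force: [-2.7, 2.1, 10.3]
finger_gap: 0.0681
gripper_force: 5.3
time_s: 4.35
tool_pos: [0.4513, -0.1074, 0.093]
wrist_force: [-0.9, 0.1, 5.1]
finger_gap: 0.0683
gripper_force: 2.8
```

```bash
for k in 1; do python3 -m pendant '[{"xyz":[0,0,0.004],"twist":[0,0,0],"hand":0.8},{"xyz":[0,0,0.008],"twist":[0,0,0],"hand":0.8},{"xyz":[0,0,0.008],"twist":[0,0,0],"hand":0.8}]' | grep -v rot
python3 -m pendant '[{"xyz":[0,0,0.004],"twist":[0,0,0],"hand":0.8},{"xyz":[0,0,0.004],"twist":[0,0,0],"hand":0.8}]' | grep -v rot
python3 -m pendant '[{"xyz":[0,0,0.004],"twist":[0,0,0],"hand":0.8},{"xyz":[0,0,0.004],"twist":[0,0,0],"hand":0.8}]' | grep -v rot;done
```

```text
time_s: 4.65
tool_pos: [0.4509, -0.1072, 0.0882]
wrist_force: [-0.0, 0.2, 0.3]
finger_gap: 0.0683
gripper_force: 0.0
time_s: 4.85
tool_pos: [0.451, -0.1073, 0.0863]
wrist_force: [-0.2, -0.2, -0.6]
finger_gap: 0.068
gripper_force: 0.0
time_s: 5.05
tool_pos: [0.4512, -0.1074, 0.0856]
wrist_force: [-4.3, 2.3, 15.5]
finger_gap: 0.0685
gripper_force: 7.7
```

```bash
python3 -m pendant '[{"xyz":[0,0,-0.08],"twist":[0,0,0],"hand":0.8},{"xyz":[0,0,-0.13],"twist":[0,0,0],"hand":0.8},{"xyz":[0,0,-0.13],"twist":[0,0,0],"hand":0},{"xyz":[0,0,-0.13],"twist":[0,0,0],"hand":0},{"xyz":[0,0,-0.13],"twist":[0,0,0],"hand":0},{"xyz":[0,0,-0.13],"twist":[0,0,0],"hand":0},{"xyz":[0,0,-0.13],"twist":[0,0,0],"hand":0},{"xyz":[0,0,-0.13],"twist":[0,0,0],"hand":0}]' 20
python3 - <<'E'
from h import *
cv2.imwrite("pics/s3.png",cv2.resize(snapshot("side")[100:240,260:440,::-1],None,fx=4,fy=4))
I=snapshot("top")[:,:,::-1].copy();cv2.imwrite("pics/t3.png",I)
E
python3 go.py 0.4512 -0.1065 0.125 108.9
```

```text
time_s: 5.85
tool_pos: [0.451, -0.1072, 0.1491]
ee_rot: [[-0.947, -0.321, -0.001], [-0.321, 0.947, 0.0], [0.001, 0.001, -1.0]]
wrist_force: [0.5, -0.1, -0.2]
finger_gap: 0.0001
gripper_force: 0.0
t 5.95 p [ 0.4511 -0.1073  0.1494] gap -0.0001 F [-0.4 -0.3 -0.1] tips 0.008 yaw 108.74 q6 -136.6
xyz [-0.0007  0.0014  0.0488] twist [ 0.0002 -0.0002 -0.0027]
```

View pics/s3.png

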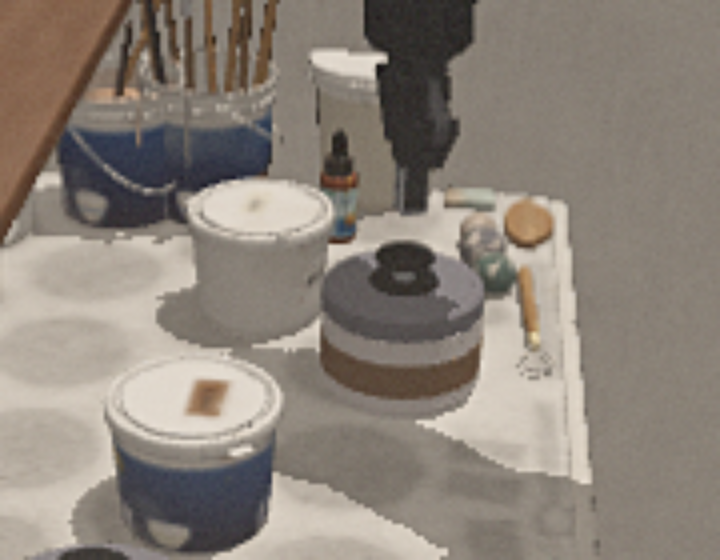

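The lid is home: the black neck has gone and the pump top is at (403,248) in the crop, straight under the closed fingertips. Next is the first pump stroke.

```bash
python3 -m pendant '[{"xyz":[0,0.001,0.025],"twist":[0,0,0],"hand":0},{"xyz":[0,0.001,0.05],"twist":[0,0,0],"hand":0},{"xyz":[0,0.001,0.056],"twist":[0,0,0],"hand":0},{"xyz":[0,0.001,0.06],"twist":[0,0,0],"hand":0},{"xyz":[0,0.001,0.064],"twist":[0,0,0],"hand":0},{"xyz":[0,0.001,0.064],"twist":[0,0,0],"hand":0}]' | grep -v rot
python3 -m pendant '[{"xyz":[0,0,0.004],"twist":[0,0,0],"hand":0},{"xyz":[0,0,0.008],"twist":[0,0,0],"hand":0},{"xyz":[0,0,0.008],"twist":[0,0,0],"hand":0}]' | grep -v rot
python3 -m pendant '[{"xyz":[0,0,0.004],"twist":[0,0,0],"hand":0},{"xyz":[0,0,0.008],"twist":[0,0,0],"hand":0},{"xyz":[0,0,0.008],"twist":[0,0,0],"hand":0}]' | grep -v rot
```

```text
time_s: 6.55
tool_pos: [0.4512, -0.107, 0.1179]
wrist_force: [0.9, 0.7, 0.7]
finger_gap: 0.0001
gripper_force: 0.4
time_s: 6.85
tool_pos: [0.4512, -0.107, 0.1137]
wrist_force: [0.6, -0.5, 3.6]
finger_gap: 0.0001
gripper_force: 1.6
time_s: 7.15
tool_pos: [0.4511, -0.1069, 0.1095]
wrist_force: [1.5, -1.1, 3.5]
finger_gap: 0.0
gripper_force: 2.3
```

Contact was at TCP z≈0.118, so the stop should be near 0.102.

```bash
python3 -m pendant '[{"xyz":[0,0,0.005],"twist":[0,0,0],"hand":0},{"xyz":[0,0,0.01],"twist":[0,0,0],"hand":0},{"xyz":[0,0,0.012],"twist":[0,0,0],"hand":0},{"xyz":[0,0,0.012],"twist":[0,0,0],"hand":0}]' | grep -v rot
python3 -m pendant '[{"xyz":[0,0,0.003],"twist":[0,0,0],"hand":0},{"xyz":[0,0,0.003],"twist":[0,0,0],"hand":0}]' | grep -v rot
python3 -m pendant '[{"xyz":[0,0,0.002],"twist":[0,0,0],"hand":0},{"xyz":[0,0,0.002],"twist":[0,0,0],"hand":0}]' | grep -v rot
```

```text
time_s: 7.55
tool_pos: [0.4512, -0.107, 0.1037]
wrist_force: [0.5, 0.4, 6.4]
finger_gap: 0.0003
gripper_force: 3.3
time_s: 7.75
tool_pos: [0.4512, -0.107, 0.1023]
wrist_force: [-0.2, 0.6, 7.6]
finger_gap: 0.0002
gripper_force: 3.6
time_s: 7.95
tool_pos: [0.4513, -0.107, 0.1017]
wrist_force: [-1.4, 0.6, 10.3]
finger_gap: -0.0
gripper_force: 5.0
```

```bash
python3 -m pendant '[{"xyz":[0,0,0.001],"twist":[0,0,0],"hand":0},{"xyz":[0,0,0.002],"twist":[0,0,0],"hand":0},{"xyz":[0,0,0.002],"twist":[0,0,0],"hand":0}]' | grep -v rot
python3 -m pendant '[{"xyz":[0,0,-0.02],"twist":[0,0,0],"hand":0},{"xyz":[0,0,-0.042],"twist":[0,0,0],"hand":0},{"xyz":[0,0,-0.042],"twist":[0,0,0],"hand":0},{"xyz":[0,0,-0.042],"twist":[0,0,0],"hand":0},{"xyz":[0,0,-0.042],"twist":[0,0,0],"hand":0},{"xyz":[0,0,-0.042],"twist":[0,0,0],"hand":0}]' | grep -v rot
python3 -m pendant '[{"xyz":[0,0,0.01],"twist":[0,0,0],"hand":0},{"xyz":[0,0,0.016],"twist":[0,0,0],"hand":0},{"xyz":[0,0,0.022],"twist":[0,0,0],"hand":0},{"xyz":[0,0,0.028],"twist":[0,0,0],"hand":0},{"xyz":[0,0,0.034],"twist":[0,0,0],"hand":0},{"xyz":[0,0,0.038],"twist":[0,0,0],"hand":0},{"xyz":[0,0,0.04],"twist":[0,0,0],"hand":0},{"xyz":[0,0,0.042],"twist":[0,0,0],"hand":0}]' | grep -v rot
python3 -m pendant '[{"xyz":[0,0,0],"twist":[0,0,0],"hand":0},{"xyz":[0,0,0],"twist":[0,0,0],"hand":0}]' | grep -v rot
```

```text
time_s: 8.25
tool_pos: [0.4513, -0.1071, 0.1014]
wrist_force: [-4.2, 2.0, 20.1]
finger_gap: 0.0
gripper_force: 10.0
time_s: 8.85
tool_pos: [0.4506, -0.1067, 0.1205]
wrist_force: [0.5, -0.3, 1.1]
finger_gap: 0.0
gripper_force: 0.0
time_s: 9.65
tool_pos: [0.4513, -0.1071, 0.1013]
wrist_force: [-7.7, 3.2, 27.9]
finger_gap: -0.0002
gripper_force: 14.3
time_s: 9.85
tool_pos: [0.4512, -0.107, 0.1014]
wrist_force: [-5.8, 2.5, 21.1]
finger_gap: 0.0002
gripper_force: 10.6
```

```bash
python3 -m pendant '[{"xyz":[0,0,-0.03],"twist":[0,0,0],"hand":0},{"xyz":[0,0,-0.08],"twist":[0,0,0],"hand":0},{"xyz":[0,0,-0.16],"twist":[0,0,0],"hand":0.7},{"xyz":[0.1,0,-0.16],"twist":[0,0,0],"hand":0.7},{"xyz":[0.2,0,-0.16],"twist":[0,0,0],"hand":0.7},{"xyz":[0.22,0,-0.16],"twist":[0,0,0],"hand":0.7},{"xyz":[0.22,0,-0.16],"twist":[0,0,0],"hand":0.7},{"xyz":[0.22,0,-0.16],"twist":[0,0,0],"hand":0.7}]' | grep -v rot
python3 - <<'E'
from h import *
I=snapshot("top")[:,:,::-1].copy();cv2.imwrite("pics/t4.png",I)
J=snapshot("side")[:,:,::-1]
cv2.imwrite("pics/v4.png",np.vstack([cv2.resize(I[140:290,290:490],(400,300)),cv2.resize(J[120:240,270:430],(400,300))]))
V=I.max(2)
try: print(circ("top",blob(V<45,(405,232)),.110))
except Exception as e: print(e)
print(cast("top",[(454,260),(494,250)],.03), proj("top",[[.4512,-.1065,.11],[.4512,-.1065,.123]]))
E
python3 go.py
```

```text
time_s: 10.65
tool_pos: [0.3475, -0.1422, 0.1801]
wrist_force: [1.2, 0.4, -0.4]
finger_gap: 0.0598
gripper_force: 0.0
(array([ 0.4509, -0.1054]), 0.0253, array([ 451.4, -105.6]), array([46.8, 49.1]))
[[ 0.38491691 -0.24313284]
 [ 0.41131696 -0.35056614]] [[406.54912901 231.92548676]
 [407.38588901 231.5379609 ]]
t 10.75 p [ 0.3477 -0.142   0.1799] gap 0.0599 F [-0.5  0.4 -0.2] tips 0.008 yaw 108.8 q6 -149.1
```

View pics/v4.png

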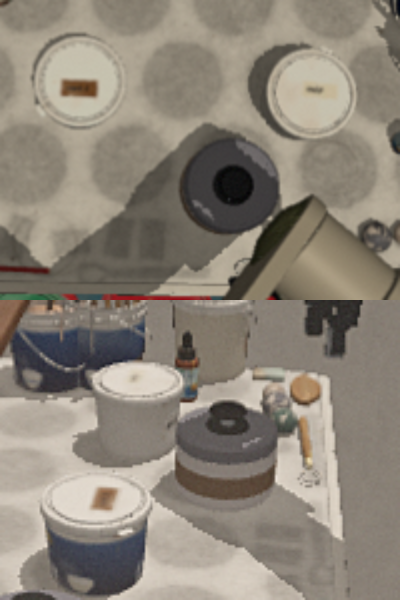

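The canister is unmoved, with its pump at (233,183) in the upper crop, and the gripper is behind it at the lower right, clear of the jars. I will lower it and push.

```bash
python3 -m pendant '[{"xyz":[0,0.002,0.08],"twist":[0,0,0],"hand":0.7},{"xyz":[0,0.002,0.16],"twist":[0,0,0],"hand":0.7},{"xyz":[0,0.002,0.23],"twist":[0,0,0],"hand":0.7},{"xyz":[0,0.002,0.26],"twist":[0,0,0],"hand":0.7},{"xyz":[0,0.002,0.26],"twist":[0,0,0],"hand":0.7},{"xyz":[-0.03,0.002,0.26],"twist":[0,0,0],"hand":0.7},{"xyz":[-0.06,0.002,0.26],"twist":[0,0,0],"hand":0.7},{"xyz":[-0.06,0.002,0.26],"twist":[0,0,0],"hand":0.7}]' | grep -v rot
python3 -m pendant '[{"xyz":[-0.008,0,0],"twist":[0,0,0],"hand":0.7},{"xyz":[-0.016,0,0],"twist":[0,0,0],"hand":0.7},{"xyz":[-0.024,0,0],"twist":[0,0,0],"hand":0.7},{"xyz":[-0.032,0,0],"twist":[0,0,0],"hand":0.7},{"xyz":[-0.04,0,0],"twist":[0,0,0],"hand":0.7},{"xyz":[-0.048,0,0],"twist":[0,0,0],"hand":0.7},{"xyz":[-0.056,0,0],"twist":[0,0,0],"hand":0.7}]' | grep -v rot
python3 go.py
```

```text
time_s: 11.55
tool_pos: [0.3767, -0.1315, 0.0509]
wrist_force: [0.3, 0.2, 0.3]
finger_gap: 0.0602
gripper_force: 0.0
time_s: 12.25
tool_pos: [0.4014, -0.1227, 0.0501]
wrist_force: [-3.9, -3.7, 1.9]
finger_gap: 0.0597
gripper_force: 2.5
t 12.25 p [ 0.4014 -0.1227  0.0501] gap 0.0597 F [-3.9 -3.7  1.9] tips 0.008 yaw 108.73 q6 -141.8
```

```bash
python3 -m pendant '[{"xyz":[-0.012,0,0],"twist":[0,0,0],"hand":0.7},{"xyz":[-0.024,0,0],"twist":[0,0,0],"hand":0.7},{"xyz":[-0.036,0,0],"twist":[0,0,0],"hand":0.7},{"xyz":[-0.048,0,0],"twist":[0,0,0],"hand":0.7},{"xyz":[-0.06,0,0],"twist":[0,0,0],"hand":0.7},{"xyz":[-0.072,0,0],"twist":[0,0,0],"hand":0.7},{"xyz":[-0.084,0,0],"twist":[0,0,0],"hand":0.7},{"xyz":[-0.096,0,0],"twist":[0,0,0],"hand":0.7}]' | grep -v rot
python3 - <<'E'
from h import *
I=snapshot("top")[:,:,::-1].copy();cv2.imwrite("pics/t5.png",I)
J=snapshot("side")[:,:,::-1];cv2.imwrite("pics/s5.png",J)
cv2.imwrite("pics/v5.png",np.vstack([cv2.resize(I[120:270,290:490],(400,300)),cv2.resize(J[120:240,270:430],(400,300))]))
p=get_state()["tool_pos"];print(p,"exp centre",p+.063*np.array([.947,.321,0]))
s=tuple(map(float,proj("top",[p[0]+.06,p[1]+.02,.11])[0]))
print(s,circ("top",blob(I.max(2)<45,s),.110))
E
```

```text
time_s: 13.05
tool_pos: [0.4464, -0.107, 0.05]
wrist_force: [-6.0, -0.9, 3.6]
finger_gap: 0.0596
gripper_force: 3.2
[ 0.44706313 -0.10692583  0.04996314] exp centre [ 0.50672413 -0.08670283  0.04996314]
(398.4442550954312, 209.16268751613157) (array([ 0.4963, -0.0772]), 0.0364, array([502.3, -74.4]), array([25.3, 71. ]))
```

View pics/v5.png

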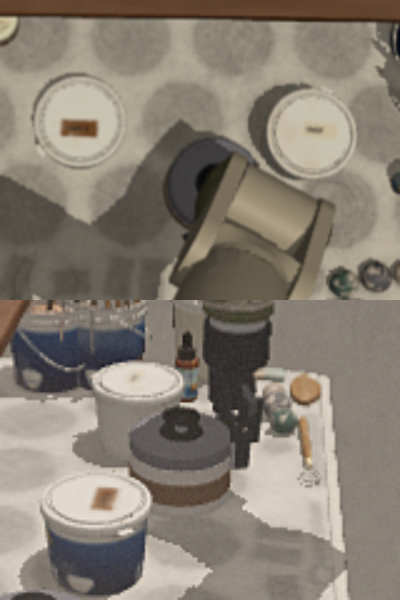

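The canister slides upright between the tubs. The arm hides part of it from above, but in the side view the pump is at about (342,167) in full-frame pixels, so I measure it there.

```bash
cat > sm.py <<'E'
from h import *
def pump(J,s):
    # pump head: dark blob near seed, top ellipse ~ hull's upper part: use left/right extremes for column, topmost row for back edge
    c=blob(J.max(2)<50,s,1).reshape(-1,2); c=c[np.abs(c-np.array(s)).max(1)<14]
    print("hull",c.min(0),c.max(0))
    col=(c[:,0].min()+c[:,0].max()+1)/2; top=c[:,1].min()
    b=cast("side",[(col,top)],.110)[0]; C=np.array([.434,1.051]); d=C-b; return b+.022*d/np.linalg.norm(d)
E
python3 - <<'E'
from sm import *
J0=cv2.imread("pics/s3.png"); 
J5=cv2.imread("pics/s5.png"); J4=cv2.resize(J0,None,fx=.25,fy=.25,interpolation=cv2.INTER_AREA)
F=np.full_like(J5,255); F[100:240,260:440]=J4
print("ref",pump(F,(361,163)),"true .4512 -.1058"); print("now",pump(J5,(342,167)))
E
```

```text
Traceback (most recent call last):
  File "sm.py", line 5, in pump
    print("hull",c.min(0),c.max(0))
                 ~~~~~^^^
ValueError: zero-size array to reduction operation minimum which has no identity
```

```bash
python3 -m pendant '[{"xyz":[-0.014,0,0],"twist":[0,0,0],"hand":0.7},{"xyz":[-0.028,0,0],"twist":[0,0,0],"hand":0.7},{"xyz":[-0.042,0,0],"twist":[0,0,0],"hand":0.7},{"xyz":[-0.056,0,0],"twist":[0,0,0],"hand":0.7},{"xyz":[-0.07,0,0],"twist":[0,0,0],"hand":0.7},{"xyz":[-0.084,0,0],"twist":[0,0,0],"hand":0.7},{"xyz":[-0.098,0,0],"twist":[0,0,0],"hand":0.7},{"xyz":[-0.11,0,0],"twist":[0,0,0],"hand":0.7}]' | grep -v rot
python3 -m pendant '[{"xyz":[-0.006,0,0],"twist":[0,0,0],"hand":0.7},{"xyz":[-0.006,0,0],"twist":[0,0,0],"hand":0.7}]' | grep -v rot
python3 -m pendant '[{"xyz":[0.1,0,0],"twist":[0,0,0],"hand":0.7},{"xyz":[0.2,0,0],"twist":[0,0,0],"hand":0.7},{"xyz":[0.2,0,0],"twist":[0,0,0],"hand":0.7},{"xyz":[0.2,0,0],"twist":[0,0,0],"hand":0.7}]' | grep -v rot
python3 - <<'E'
from h import *
I=snapshot("top")[:,:,::-1].copy();cv2.imwrite("pics/t6.png",I)
J=snapshot("side")[:,:,::-1];cv2.imwrite("pics/s6.png",J)
cv2.imwrite("pics/v6.png",np.hstack([cv2.resize(I[120:270,290:490],(400,300)),cv2.resize(J[120:240,270:430],(400,300))]))
s=tuple(map(float,proj("top",[.57,-.067,.11])[0]))
print(s,circ("top",blob(I.max(2)<45,s),.110))
E
```

```text
time_s: 13.95
tool_pos: [0.4985, -0.0894, 0.0498]
wrist_force: [-4.9, -2.7, 2.7]
finger_gap: 0.0598
gripper_force: 3.0
time_s: 14.15
tool_pos: [0.5017, -0.0884, 0.0499]
wrist_force: [-1.2, -0.2, -0.1]
finger_gap: 0.0597
gripper_force: 1.1
time_s: 14.55
tool_pos: [0.4072, -0.1212, 0.0504]
wrist_force: [0.5, 0.5, 1.2]
finger_gap: 0.06
gripper_force: 0.0
(390.22487835790866, 183.8253531765135) (array([ 0.556 , -0.0657]), 0.0246, array([556.5, -66.2]), array([45.1, 47. ]))
```

View pics/v6.png

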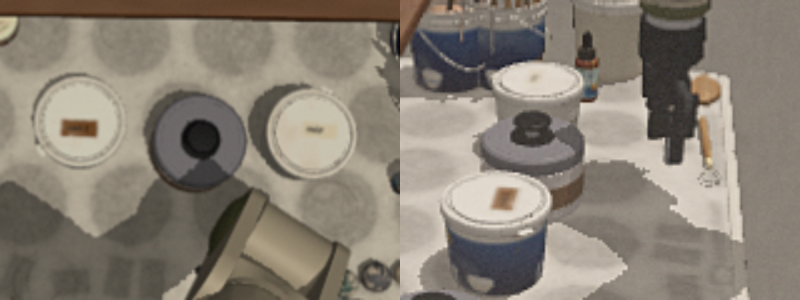

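The canister now stands at about (0.556, -0.066), with its pump at (202,138) in the left crop. It is 17 mm short, so I re-aim for a push close to straight ahead.

```bash
python3 go.py 0.4618 -0.0751 0.05 95.5
```

```text
t 14.65 p [ 0.4082 -0.1209  0.0504] gap 0.0598 F [-0.7  0.6 -0.1] tips 0.008 yaw 108.74 q6 -141.1
xyz [-0.131   0.0524  0.0009] twist [-0.0011  0.0015  0.2207]
```

```bash
python3 -m pendant '[{"xyz":[0,0.0524,0],"twist":[0,0,0.11],"hand":0.7},{"xyz":[-0.03,0.0524,0],"twist":[0,0,0.22],"hand":0.7},{"xyz":[-0.09,0.0524,0],"twist":[0,0,0.22],"hand":0.7},{"xyz":[-0.131,0.0524,0],"twist":[0,0,0.22],"hand":0.7},{"xyz":[-0.131,0.0524,0],"twist":[0,0,0.22],"hand":0.7},{"xyz":[-0.131,0.0524,0],"twist":[0,0,0.22],"hand":0.7}]' | grep -v rot
python3 go.py 0.5150 -0.0700 0.05 95.5
```

```text
time_s: 15.25
tool_pos: [0.4609, -0.0744, 0.0498]
wrist_force: [-0.1, -0.4, -0.1]
finger_gap: 0.06
gripper_force: 0.0
t 15.25 p [ 0.4609 -0.0744  0.0498] gap 0.06 F [-0.1 -0.4 -0.1] tips 0.008 yaw 95.63 q6 -119.2
xyz [-0.1085 -0.002  -0.0005] twist [ 0.0001 -0.0002  0.0022]
```

```bash
python3 -m pendant '[{"xyz":[-0.03,-0.002,0],"twist":[0,0,0],"hand":0.7},{"xyz":[-0.055,-0.002,0],"twist":[0,0,0],"hand":0.7},{"xyz":[-0.065,-0.002,0],"twist":[0,0,0],"hand":0.7},{"xyz":[-0.075,-0.002,0],"twist":[0,0,0],"hand":0.7},{"xyz":[-0.085,-0.002,0],"twist":[0,0,0],"hand":0.7},{"xyz":[-0.095,-0.002,0],"twist":[0,0,0],"hand":0.7},{"xyz":[-0.105,-0.002,0],"twist":[0,0,0],"hand":0.7},{"xyz":[-0.108,-0.002,0],"twist":[0,0,0],"hand":0.7}]' | grep -v rot
python3 -m pendant '[{"xyz":[0,0,0],"twist":[0,0,0],"hand":0.7},{"xyz":[0,0,0],"twist":[0,0,0],"hand":0.7}]' | grep -v rot
python3 -m pendant '[{"xyz":[0.1,0,0],"twist":[0,0,0],"hand":0.7},{"xyz":[0.2,0,0],"twist":[0,0,0],"hand":0.7},{"xyz":[0.25,0,-0.1],"twist":[0,0,0],"hand":0.7},{"xyz":[0.25,0,-0.2],"twist":[0,0,0],"hand":0.7},{"xyz":[0.25,0,-0.2],"twist":[0,0,0],"hand":0.7}]' | grep -v rot
python3 - <<'E'
from h import *
I=snapshot("top")[:,:,::-1].copy();cv2.imwrite("pics/t7.png",I)
J=snapshot("side")[:,:,::-1];cv2.imwrite("pics/s7.png",J)
s=tuple(map(float,proj("top",[.572,-.065,.11])[0]))
print(s,circ("top",blob(I.max(2)<45,s),.110))
o=cv2.resize(I[140:240,295:495],None,fx=4,fy=4,interpolation=cv2.INTER_CUBIC); a=np.linspace(0,2*np.pi,90)
for x,y,r,z in[(.579,.0822,.058,.092),(.5683,-.2107,.058,.092),(.5737,-.0643,.06,.085)]:
    P=proj("top",np.c_[x+r*np.cos(a),y+r*np.sin(a),np.full(90,z)])
    cv2.polylines(o,[np.int32((P-[295,140]+.5)*4)],True,(0,0,255),1)
cv2.imwrite("pics/v7.png",o)
E
```

```text
time_s: 16.05
tool_pos: [0.5138, -0.0705, 0.0498]
wrist_force: [-5.8, -0.2, 2.6]
finger_gap: 0.0598
gripper_force: 3.0
time_s: 16.25
tool_pos: [0.5139, -0.0705, 0.0499]
wrist_force: [-4.0, 0.2, 1.2]
finger_gap: 0.0602
gripper_force: 2.4
time_s: 16.75
tool_pos: [0.392, -0.0839, 0.1551]
wrist_force: [1.3, 0.0, -0.2]
finger_gap: 0.0598
gripper_force: 0.0
(389.4147961310196, 183.01904233307545) (array([ 0.5721, -0.0628]), 0.0242, array([572.1, -62.9]), array([44.8, 46. ]))
```

View pics/v7.png

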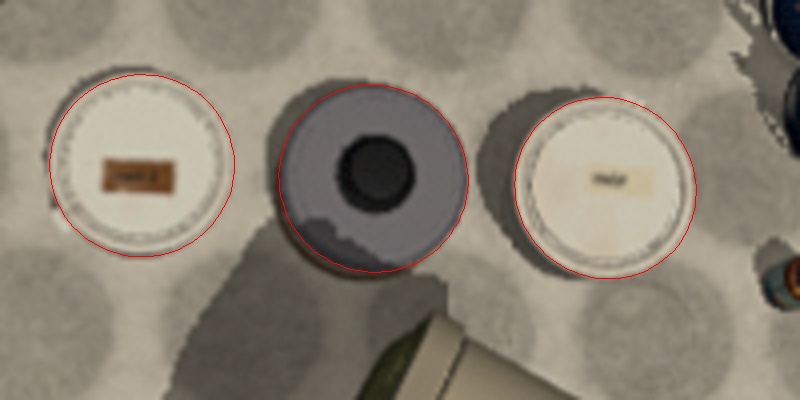

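The red target rings sit on both tub lids and on the canister lid, whose pump is at about (376,174). The canister is within 2 mm of midway, in line and upright, and the gripper is clear of everything.

```bash
python3 -c "
from plant import *
print(close_job())"
```

```text
the job is handed in; nothing more can be done
None
```

The job is handed in at about 17 s of the 64 s: I pressed the lid home by its rim, gave the pump two full strokes to the stop, and slid the canister upright to within about 2 mm (by the top camera) of midway between the tubs; the tubs are unmoved and I never went near the taller canister.

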